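Screw the lid onto the leaning storage jar

TASK

The jar in the tilting stand has been left open, and its lid lies on the worktop with the salt shaker standing on it. Move the shaker off and stand it upright on the worktop, then screw the lid onto the jar: square on the mouth, caught in the thread, and turned fully home. Of the two lids use the one that fits, and leave everything else standing where it is.

Things in the scene. Friction and masses are not known exactly. Their poses are not given: they have to be found in the camera images.
- lid: The lid that fits: plain round metal screw lid, 60 mm across, 22 mm high, 60 g, lying open side down. Origin: centre of its open edge (underside), z up through its flat top. Skirt 3 mm thick, 54 mm inside, 19 mm deep; three hidden lugs 3 to 6 mm above the open edge. Tin and timer stand close (5 mm or more) on two opposite sides, in any direction; the two sides between are free for fingers.
- jar_mouth (a point): Centre of the rim of the open glass jar, about 0.14 m above the worktop. z: the jar's axis, up out of the mouth, leaning 28 degrees from vertical towards the robot's side; x and y tell nothing of the thread. The jar is clamped and resists 6 N m. Neck 41 mm across, 23 mm long, thread 51 mm across; play to the lid 1.5 mm each way. Below the neck a shoulder, then a body 73 mm across.
- thread_entry (a point): Point on the jar's axis 13.8 mm below the rim: the lid's origin when its lugs have dropped through the entry gaps (three, evenly spaced, angles vary). Set on the mouth, the lid mostly rests on the beads, 6 to 11 mm below the rim; let go there it may tip. Turn it back, anticlockwise from above, up to 110 degrees, rising up to 5 mm, till it drops under about 5 N; the window is 19 degrees wide.
- lid_home (a point): Point on the jar's axis 18.0 mm below the rim: the lid's origin when turned fully home. From thread_entry tighten clockwise (from above) 80 to 100 degrees, till stop ribs block the lugs; over the last 70 degrees the lid sinks 4.2 mm (3.6 mm per rad). A lid still on top of the beads cannot be tightened: the same ribs stop it.
- jar_stand: The fixed wooden stand that holds the jar, 130 mm long, 110 mm wide. Origin on the worktop 60 mm in front of its front edge; x runs from there to the stand's back, z up. The stand covers x = 60 to 190 mm, y = -55 to 55 mm of this frame; the mouth lies over x = 77 mm. The room's wall stands at the worktop's right end; wall cabinets hang 0.39 m above its back (x over 0.6).
- salt_shaker: White plastic salt shaker, round, 37 mm across, 76 mm high; origin at the centre of its foot, z up. Stands on the lid at the start.
- small_lid: A lid like the other but smaller, 42 mm across and 16 mm high, which fits nothing here; origin at the centre of its underside. To be left alone.
- tin: Round food tin, 76 mm across, 58 mm high, origin at the centre of its foot. To be left alone.
- timer: White square kitchen timer with a knob, 66 x 66 mm, 54 mm high, origin at the centre of its foot. To be left alone.
- pepper_mill: Wooden pepper mill, 58 mm across, 170 mm high, origin at the centre of its foot. To be left alone.
- garlic: Garlic bulb, 61 mm across, 59 mm high, behind the pepper mill; origin at the centre of its underside. To be left alone.
- lemon: Lemon, 72 mm long, 58 mm high, behind the pepper mill; origin at the centre of its underside. To be left alone.
There are look-alikes about, which are no part of the job. What is shaped like the lid but black or orange is not meant. What is meant by the salt_shaker is not turquoise, and is the larger of those in its own colour.

How it is judged (in metres and radians):
On the way, in this order (a step that is already met when the one before it is completed fails the run):
1. the salt shaker stands upright on the worktop, off the lid (height (world z) of salt_shaker below 0.006 m and angle between salt_shaker's own z axis and vertical below 0.15 rad and horizontal distance between salt_shaker and lid above 0.045 m), for 0.2 s.
2. the lid sits square over the jar's mouth, its skirt round the neck (z of lid in the frame of jar_mouth below -0.0025 m and distance between lid and jar_mouth below 0.024 m and angle between the z axis of lid and the z axis of jar_mouth, either way round below 0.2 rad), for 0.2 s.
At the end, for the whole second after the job is handed in: The lid is on the jar and turned home: its open edge at least 17.0 mm below the rim (18.0 when against the stops), square to the jar's axis within 5 degrees, still; the salt shaker stands upright on the worktop (z of lid in the frame of jar_mouth below -0.017 m and distance between lid and jar_mouth below 0.022 m and angle between the z axis of lid and the z axis of jar_mouth, either way round below 0.09 rad and angle between lid's own z axis and vertical below 0.8 rad and linear speed of each of lid, salt_shaker below 0.01 m/s and height (world z) of salt_shaker below 0.006 m and angle between salt_shaker's own z axis and vertical below 0.15 rad); the robot touches nothing.
It fails at once if the salt shaker was tipped over (angle between salt_shaker's own z axis and vertical above 0.9 rad).
It fails at once if the small lid, the tin, the timer, the pepper mill, the garlic or the lemon was shifted by more than 30 mm (distance of any of small_lid, tin, timer, pepper_mill, garlic, lemon from where it was at the start of the episode above 0.03 m).
It also fails if it takes over 70 s, if anything falls off the work surface, if the arm or the gripper's body presses on something with over 40 N, if the wrist force passes 120 N, or if a joint passes its speed limit or range.

ROBOT

A 6-joint arm with a two-finger parallel gripper is mounted at the origin on a cart in front of the work surface, level with it; the furniture and walls round the work are solid. World frame = base frame: x ahead of the robot, y to its left, z up, the work surface at z = 0. Lengths are in mm, angles in degrees, forces in N, time in s.
With the tool pointing down it reaches from about 250 to 800 mm from the base axis. Payload 8.5 kg.
Tool frame: the origin (TCP) lies midway between the tips of the shut fingers; the grasp point (between the pads) lies 19 mm behind it (bot.grip_depth is the distance from the TCP to the grasp point, in mm); z points along the fingers, y is the direction in which the jaws open and shut (so a half turn about z gives the same grasp; the last joint's range is limited). The gripper opens to 85 mm and grips with 20 to 120 N. Pads are 22 mm wide; open, the fingers measure 114 mm over their backs; the gripper's body (76 mm by 85 mm) begins 54 mm behind the grasp point. The pads swing forward as they close: fully open they stand 13 mm farther back than shut.
Start: joints at [66.406, 13.648, -0.773, 75.585, 0, 90], TCP at [210.117, 481.071, 231.276] pointing down, gripper open.
Joint ranges: [-152.45, 152.45], [-59.26, 108.67], [-65.41, 83.53], [-104.44, 129.93], [-82.83, 76.93], [-180, 180]. Speed limits (degrees/s): [127.2, 127.2, 159.86, 180, 180, 180].

INTERFACE

Orientations are given as a 3x3 rotation matrix whose columns are the frame's x, y, z axes.
In Python, from plant import bot gives the robot as it stands. The module is installed in compiled form; this text tells all that it offers. Calls block until the motion is done:
- bot.move_to(position, orientation): joint-space move of the TCP to a pose.
- bot.line_to(position, frame=None, velocity=150): straight line of the TCP; frame=None keeps the orientation; velocity is the mean speed in mm/s.
- bot.goto_joints(angles): joint-space move.
- bot.grip(opening, grasp_force=None): finger opening in mm; grasp_force is the grip in N (None keeps the last); returns when the fingers have stopped.
- bot.sleep(seconds).
- bot.solve_ik(position, orientation): joint angles nearest the present ones, or None.
- bot.camera(name): name is "scene" or "top" or "wrist"; returns (picture, depth): 400x640x3 uint8, blue, green, red; 400x640 float32, mm along the optical axis (not along the pixel's ray), 0 where there is no reading.
- bot.calibration(name): a dict with "camera_matrix" (3x3 intrinsics, pixels), "position" and "attitude" of the camera in the world. Camera axes: x right, y down, z forward; pixel columns grow to the right and rows downward; lengths in mm; the calibration is good to about 2 mm. A picture is of the moment at which its call begins: read the wrist's pose just before it. calibration takes no time and is no camera call; for the wrist camera it gives the pose at the moment of the call.
A pose or a line that the arm cannot do raises bot.IKError and nothing moves.
- bot.sign_off(): hands the job in, once; it reports no verdict.
Trained networks look in the newest picture that a camera, given by its name, has taken for a name from the list of things; names that differ only in an ending like _2 or _b are one class to them, and where a whole thing is asked for, a point or a joint stands for the part that bears it (a point fixed in the world has none). Each returns a list of dicts, best first, with "conf" (0 to 1); they miss things now and then, are a little off and sometimes report something else, mostly with a low value. They report only what shows in the picture. A call takes as long as a camera call. They do not tell look-alikes from the thing itself.
- bot.look_for(camera, name): "bbox" ([left, top, right, bottom] in pixels, round what is visible of it).
- bot.outline_of(camera, name): "pixels" (400x640 bool, what is visible of it) and "bbox" ([left, top, right, bottom] in pixels, round what is visible of it).
Readings, each from a call of its own:
- bot.get_time(): time.
- bot.get_q(): joint angles.
- bot.get_dq(): joint speeds.
- bot.get_tau(): joint torques, N m.
- bot.get_position(): TCP position.
- bot.get_tool_rot(): TCP orientation.
- bot.get_ft_force(): force on the tool from outside, world axes, zero at the start.
- bot.get_wrist_torque(): the same for the moment, N m.
- bot.get_gripper_width(): finger opening in mm.
Only numpy, scipy, OpenCV 4.12 (cv2) and the standard library are available. Lean on these libraries where they do the work, as an engineer would, in place of code of your own. Each camera call takes 0.05 s, during which the arm holds its last target.

## Working session

There is one attempt and no reset: what is moved stays moved. The work goes in short steps, each a Python script; the robot and the scene stay as the last script left them, time stands still between calls to the robot, and variables do not carry over. Pictures are saved under pics/ and viewed, and the job is handed in when it is done.

```bash
mkdir -p pics; ls
python3 - <<'E'
from plant import bot
import cv2,numpy as np
for n in ["scene","top","wrist"]:
    c=bot.calibration(n); p,d=bot.camera(n); cv2.imwrite(f"pics/{n}0.png",p); np.save(f"{n}0.npy",d)
    print(n,np.round(c["camera_matrix"],1).tolist(),np.round(c["position"],1),np.round(c["attitude"],3).tolist())
    for t in ["lid","salt_shaker","jar_stand","tin","timer","jar_mouth","small_lid","pepper_mill","garlic","lemon"]:
        try: print(t,[(round(r["conf"],2),[int(v) for v in r["bbox"]]) for r in bot.look_for(n,t)])
        except Exception as e: print(t,e)
print(bot.get_time())
E
```

```text
pics
scene [[422.5, 0.0, 317.2], [0.0, 422.5, 204.1], [0.0, 0.0, 1.0]] [  14.  -146.3  961. ] [[0.3, -0.805, 0.511], [-0.954, -0.26, 0.15], [0.012, -0.532, -0.846]]
lid [(0.81, [427, 262, 454, 292]), (0.61, [323, 263, 350, 292]), (0.57, [378, 259, 404, 285])]
salt_shaker [(0.7, [386, 250, 406, 277]), (0.69, [339, 201, 352, 223]), (0.52, [415, 234, 432, 252])]
jar_stand [(0.71, [212, 163, 270, 223])]
tin [(0.66, [376, 278, 412, 322])]
timer [(0.96, [370, 229, 399, 259]), (0.51, [381, 259, 405, 283])]
jar_mouth [(0.79, [214, 166, 255, 199])]
small_lid [(0.57, [288, 256, 302, 274])]
pepper_mill [(0.79, [303, 157, 321, 201])]
garlic [(0.69, [287, 161, 309, 179])]
lemon [(0.74, [338, 167, 359, 191])]
top [[448.6, 0.0, 318.7], [0.0, 448.6, 201.2], [0.0, 0.0, 1.0]] [ 382.1    0.  1251.7] [[0.026, -0.99, 0.138], [-1.0, -0.026, -0.002], [0.006, -0.137, -0.99]]
lid [(0.87, [338, 247, 362, 267]), (0.8, [424, 216, 448, 240]), (0.61, [380, 228, 401, 249])]
salt_shaker [(0.75, [385, 231, 405, 248]), (0.72, [334, 188, 348, 202]), (0.69, [368, 197, 391, 225]), (0.63, [215, 187, 252, 217])]
jar_stand [(0.73, [217, 179, 258, 220]), (0.73, [322, 145, 342, 169])]
tin [(0.68, [386, 253, 417, 283])]
timer [(0.96, [365, 197, 392, 228])]
jar_mouth [(0.97, [218, 186, 255, 224]), (0.61, [367, 196, 394, 226])]
small_lid [(0.72, [302, 252, 319, 265])]
pepper_mill []
garlic [(0.84, [272, 152, 295, 172])]
lemon [(0.81, [322, 144, 342, 169])]
wrist [[286.9, 0.0, 315.9], [0.0, 286.9, 199.2], [0.0, 0.0, 1.0]] [136.4 514.  375.4] [[0.401, 0.868, 0.292], [0.916, -0.38, -0.128], [-0.0, 0.319, -0.948]]
lid []
salt_shaker []
jar_stand []
tin []
timer []
jar_mouth []
small_lid []
pepper_mill []
garlic []
lemon []
1.65
```

Run:
```python
import cv2
p=cv2.imread("pics/scene0.png"); cv2.imwrite("pics/scene0c.png",cv2.resize(p[130:340,190:470],None,fx=2.8,fy=2.8,interpolation=cv2.INTER_CUBIC))
p=cv2.imread("pics/top0.png"); cv2.imwrite("pics/top0c.png",cv2.resize(p[120:300,200:470],None,fx=2.9,fy=2.9,interpolation=cv2.INTER_CUBIC))
```

```text
(no output)
```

View pics/scene0c.png

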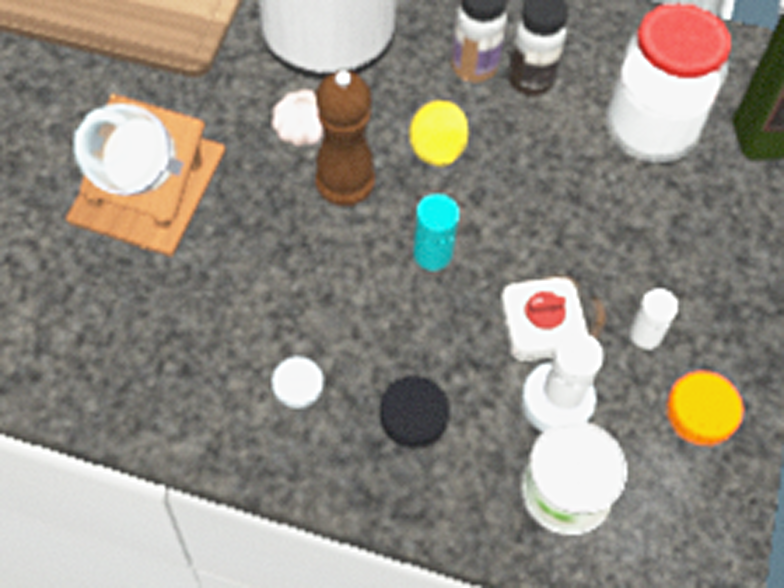

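View pics/top0c.png

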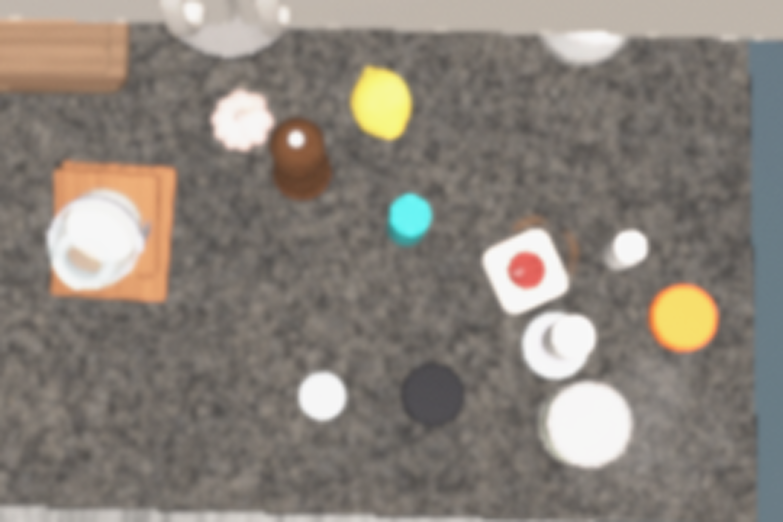

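View pics/scene0.png

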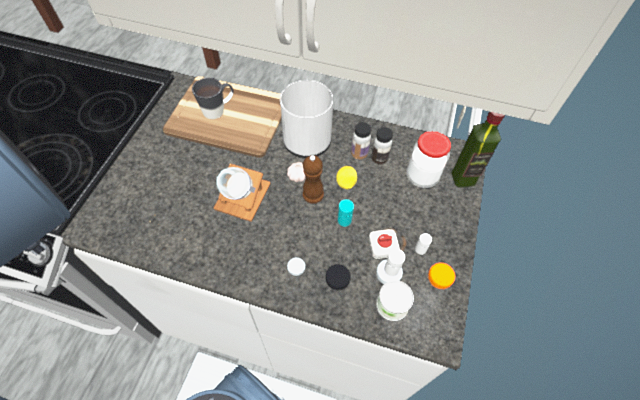

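```bash
cat > h.py <<'E'
from plant import bot
import cv2,numpy as np
def cam(n):
    c=bot.calibration(n); p,d=bot.camera(n); return p,d,c
def world(c,u,v,d):
    K=np.array(c["camera_matrix"]);R=np.array(c["attitude"]);t=np.array(c["position"])
    u=np.asarray(u,float);v=np.asarray(v,float);d=np.asarray(d,float)
    P=np.stack([(u-K[0,2])/K[0,0]*d,(v-K[1,2])/K[1,1]*d,d],-1)
    return P@R.T+t
def onplane(c,u,v,z):
    a=world(c,u,v,1.0)-np.array(c["position"]); t=np.array(c["position"])
    return t+a*(z-t[2])/a[2]
def proj(c,P):
    K=np.array(c["camera_matrix"]);R=np.array(c["attitude"]);t=np.array(c["position"])
    q=(np.asarray(P,float)-t)@R; return q[...,:2]/q[...,2:]*[K[0,0],K[1,1]]+K[:2,2]
def cloud(c,d):
    v,u=np.mgrid[0:d.shape[0],0:d.shape[1]]
    return world(c,u,v,d)
E
python3 - <<'E'
from h import *
c=bot.calibration("top"); d=np.load("top0.npy")
W=cloud(c,d)
for n,(u,v) in dict(shaker=(397,236),lid=(386,242),tin=(403,266),timer=(376,207),wshaker2=(417,205),orange=(436,229),black=(349,256),small=(311,256),turq=(341,194),mill=(302,168),garlic=(283,161),jar=(235,200),stand=(254,215),stand2=(258,180),standtop=(250,190)).items(): print(n,np.round(W[v,u]))
E
```

```text
shaker [ 458. -207.   96.]
lid [ 445. -190.   21.]
tin [ 381. -231.   53.]
timer [ 540. -161.   27.]
wshaker2 [ 382.    0. 1252.]
orange [ 485. -328.   19.]
black [405. -89.  21.]
small [402.  14.  17.]
turq [566. -61.  77.]
mill [614.  41. 170.]
garlic [657.  97.  54.]
jar [536. 209. 125.]
stand [511. 175.  12.]
stand2 [610. 169.  11.]
standtop [573. 183.  59.]
```

```bash
cat >> h.py <<'E'
def camtool():
    c=bot.calibration("wrist");R=np.array(bot.get_tool_rot());p=np.array(bot.get_position())
    return R.T@(np.array(c["position"])-p),R.T@np.array(c["attitude"])
def down(yaw):  # yaw: direction (deg) of tool y axis (jaw) in world xy
    a=np.radians(yaw); y=np.array([np.cos(a),np.sin(a),0]); z=np.array([0,0,-1.]); x=np.cross(y,z)
    return np.stack([x,y,z],1)
E
python3 - <<'E'
from h import *
t,A=camtool(); print(np.round(t,1),np.round(A,3)); print(np.round(bot.get_tool_rot(),3))
yaw=np.degrees(np.arctan2(.91,-.41)); 
for yw in (yaw,yaw+180):
    R=down(yw); 
    for dist in (300,260):
        tgt=np.array([455,-197,60.]); cp=tgt-(R@A[:,2])*dist; p=cp-R@t
        print(yw,dist,np.round(p),np.round(cp), bot.solve_ik(p,R))
E
```

```text
[  80.8    0.6 -144.1] [[-0.    -0.948 -0.319]
 [ 1.    -0.    -0.   ]
 [ 0.    -0.319  0.948]]
[[-0.916  0.4   -0.   ]
 [ 0.4    0.916 -0.   ]
 [ 0.    -0.    -1.   ]]
114.25391972431659 300 [ 442. -204.  200.] [ 368. -236.  344.] [-24.75601378  10.6117607   -9.36616488  70.02207443   0.
 -49.0099335 ]
114.25391972431659 260 [ 453. -198.  162.] [ 379. -231.  306.] [-23.64165434  12.66252767 -12.4714715   64.86600083   0.
 -47.89557406]
294.2539197243166 300 [ 468. -190.  200.] [ 542. -158.  344.] [-22.11732064  12.47176981  -6.94771261  70.58051758   0.
 133.62875964]
294.2539197243166 260 [ 457. -196.  162.] [ 531. -163.  306.] [-23.18135374  12.85867326 -12.20819157  64.93313518   0.
 132.56472654]
```

Run:
```python
from h import *
R=down(114.25); bot.move_to([442,-204,200],R)
p,d,c=cam("wrist"); cv2.imwrite("pics/w1.png",p); np.save("w1.npy",d); import pickle; pickle.dump(c,open("w1.pkl","wb"))
for t in ["lid","salt_shaker","timer","tin"]: print(t,[(round(r["conf"],2),[int(v) for v in r["bbox"]]) for r in bot.look_for("wrist",t)])
print(bot.get_time())
```

```text
lid [(0.97, [180, 142, 231, 193]), (0.91, [391, 164, 441, 216]), (0.57, [287, 160, 338, 207])]
salt_shaker [(0.87, [283, 175, 326, 230]), (0.85, [358, 282, 398, 345]), (0.73, [213, 215, 250, 256])]
timer [(0.8, [281, 219, 337, 272])]
tin [(0.82, [275, 81, 355, 160])]
4.4667
```

View pics/w1.png

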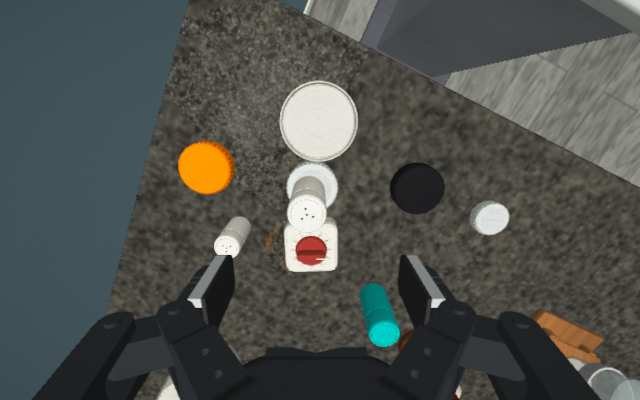

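Run:
```python
from h import *
import pickle
c=pickle.load(open("w1.pkl","rb")); d=np.load("w1.npy"); W=cloud(c,d)
def fitc(P):
    A=np.c_[2*P[:,:2],np.ones(len(P))]; s=np.linalg.lstsq(A,(P[:,:2]**2).sum(1),rcond=None)[0]; return s[:2],np.sqrt(s[2]+s[:2]@s[:2])
roi=np.zeros(d.shape,bool); roi[60:290,240:380]=1; roi&=d>0
for nm,zl,zh,u0,v0,u1,v1 in [("shaker",88,110,285,190,330,240),("lid",14,28,280,155,345,215),("tin",50,66,270,75,365,165),("timer",25,70,275,210,345,280)]:
    m=np.zeros(d.shape,bool); m[v0:v1,u0:u1]=1; m&=(d>0)&(W[...,2]>zl)&(W[...,2]<zh)
    P=W[m]; print(nm,m.sum(),P.mean(0).round(1),np.percentile(P[:,2],[5,50,95]).round(1), "rect",cv2.minAreaRect(P[:,:2].astype(np.float32)), "enc",cv2.minEnclosingCircle(P[:,:2].astype(np.float32)))
p=cv2.imread("pics/w1.png"); cv2.imwrite("pics/w1c.png",cv2.resize(p[70:290,230:400],None,fx=2.7,fy=2.7,interpolation=cv2.INTER_CUBIC))
```

```text
shaker 1269 [ 459.  -206.5   98.8] [ 93.6  99.4 100.5] rect ((460.4464416503906, -206.4683380126953), (35.357181549072266, 36.23307418823242), 24.64162826538086) enc ((460.9041748046875, -205.68394470214844), 18.719518661499023)
lid 987 [ 446.2 -204.3   23. ] [18.5 23.4 24.8] rect ((452.531494140625, -204.2148895263672), (48.86683654785156, 59.71872329711914), 9.873319625854492) enc ((457.7734680175781, -203.30233764648438), 30.0572452545166)
tin 4946 [ 383.8 -228.6   56.7] [55.1 56.5 59.2] rect ((385.0035095214844, -228.37791442871094), (74.70635223388672, 74.21604919433594), 26.30548858642578) enc ((384.8558654785156, -228.21249389648438), 37.73112487792969)
timer 2261 [ 525.2 -174.1   33.2] [27.8 29.6 51.5] rect ((527.5584106445312, -173.99667358398438), (65.92920684814453, 64.78150939941406), 25.754987716674805) enc ((527.0883178710938, -173.82098388671875), 41.17354965209961)
```

View pics/w1c.png

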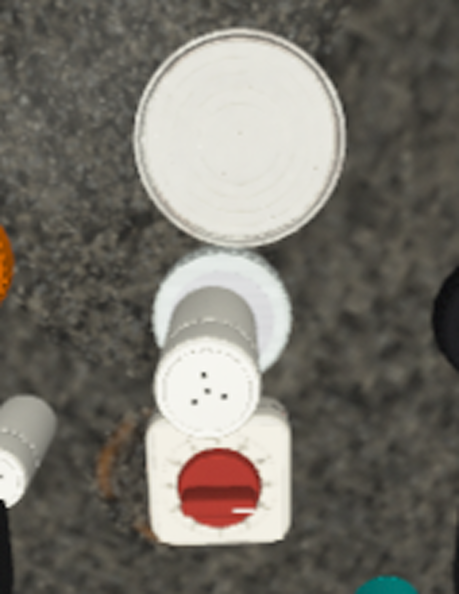

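Run:
```python
from h import *
R=down(111)
bot.grip(65,25)
bot.move_to([460.5,-206,140],R)
bot.line_to([460.5,-206,59],velocity=120)
bot.grip(20,25); print(bot.get_gripper_width(),bot.get_position(),bot.get_ft_force())
bot.line_to([460.5,-206,150],velocity=120)
print(bot.get_gripper_width(),bot.get_ft_force())
bot.line_to([480,-10,110],velocity=200)
bot.line_to([480,-10,38],velocity=80)
print(bot.get_ft_force())
bot.grip(65); 
bot.line_to([480,-10,180],velocity=200)
p,d,c=cam("top"); cv2.imwrite("pics/t2.png",p[120:300,200:470]); cv2.imwrite("pics/s2.png",bot.camera("scene")[0])
print(bot.get_time())
```

```text
36.19269223489088 [ 461.00051288 -206.16438522   59.70908716] [0.34272759 1.06520338 6.14480474]
36.473090061105715 [-0.1536414  -0.00613047 -2.0405797 ]
[ 0.02296346 -0.63396415 -0.53144557]
10.8167
```

View pics/s2.png

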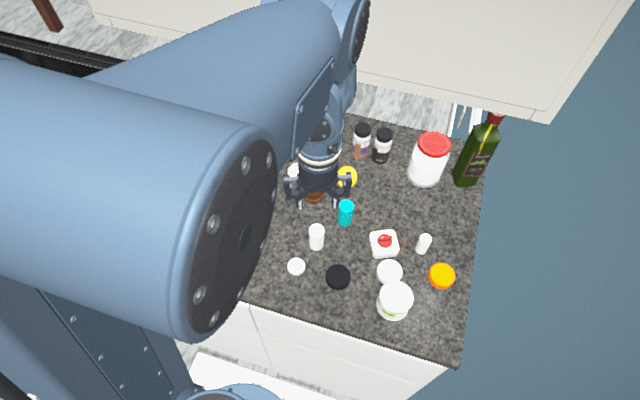

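Run:
```python
from h import *
import pickle
t,A=camtool()
R=down(90); tgt=np.array([535,225,100.]); cp=tgt-(R@A[:,2])*290; p=cp-R@t; print(p,cp)
bot.move_to(p,R)
p,d,c=cam("wrist"); cv2.imwrite("pics/w3.png",p); np.save("w3.npy",d); pickle.dump(c,open("w3.pkl","wb"))
for t in ["jar_mouth","jar_stand"]:
    r=bot.outline_of("wrist",t); print(t,[(round(x["conf"],2),[int(v) for v in x["bbox"]]) for x in r])
print(bot.get_time())
```

```text
[523.23730943 225.51236032 230.8077253 ] [442.61203707 225.22389039 374.88982189]
jar_mouth [(0.97, [273, 161, 356, 237]), (0.55, [99, 218, 208, 320])]
jar_stand [(0.96, [271, 142, 361, 251]), (0.72, [1, 144, 45, 204])]
11.9333
```

View pics/w3.png

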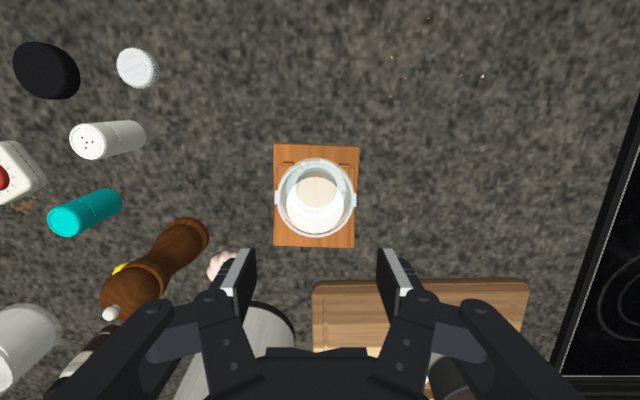

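Run:
```python
from h import *
import pickle
c=pickle.load(open("w3.pkl","rb")); d=np.load("w3.npy"); W=cloud(c,d)
p=cv2.imread("pics/w3.png"); cv2.imwrite("pics/w3c.png",cv2.resize(p[130:260,255:375],None,fx=4.6,fy=4.6,interpolation=cv2.INTER_CUBIC))
np.set_printoptions(linewidth=200)
print("z",np.round(W[140:256:4,268:368:4,2]).astype(int))
hsv=cv2.cvtColor(p,cv2.COLOR_BGR2HSV); m=((hsv[...,0]<20)&(hsv[...,1]>110)); m[:, :262]=0;m[:,372:]=0;m[:138]=0;m[262:]=0
m&=(W[...,2]<22)
print(m.sum(), np.percentile(W[m][:,2],[5,50,95]))
P=W[m]; print(cv2.minAreaRect(P[:,:2].astype(np.float32)))
```

```text
z [[  2   2   1   2   3   1   1   1   1   1   1   2   1   2   2   2   1   2   1   2   1   3   2   1   1]
 [  1   1  12  11  12  10   9   9   7   6   6   0   1   2   1   3   1   0   1   1   2   1   3   1   1]
 [  3   2  14  14  14  14  15  14  12  15  13  14  14  15  14  14  12  13  12  13  13  13  12   2   0]
 [  1   2  13  15  14  13  14  13  15  15  14  14  13  13  14  13  14  15  14  14  13  14  15   1   1]
 [  2   2  13  13  15  16  14  15  13  13  14  14  14  13  14  14  14  14  12  13  14  13  13   1   1]
 [  0   3  12  14  14  13  12  14  12 100 103 104 104 131 101 100  13  13  12  14  14  13  13   2   1]
 [  0   1  14  14  29  29  27 104 131 131 123 125 135 132 131 130 106 101  22  19  17  14  13   1   1]
 [  2   1  15  33  34 104 374 129 129 138 136 135 134 135 136 136 133 130 104  32  32  32  14   1   0]
 [  1   0  33  35  35 109 132 131 138 134 128 124 124 125 129 135 138 133 112 107  33  34  14   2   2]
 [  0   2  38  36 111 113 134 141 134 125 119  47  46  50 120 129 137 140 133 111  36  37  13   2   2]
 [  2   2  40 109 115 136 136 142 125  44  44  45  44  44  46 119 13
[... 1335 characters left out ...]
9 111  68  68  68  68  68   2   1   3]
 [  2   1  71  70  71  71  71  72  70 105 112 113 113 113 113  71  70  69  70  70  70  71   1   2   2]
 [  1 374  74  73  73  73  74  73  73  72  75  73  73  74  72  72  72  73  71  72  73  73   2   2   2]
 [  2   1  75  77  75  77  77  75  75  74  75  75  75  77  74  75  75  76  74  76  74  74   2   1   2]
 [  1   1   2   1 374   2   2   2   3   1   0   0   2   2   0   1   2   1   1   1  74   1   2   1   3]
 [  1   1   2   3   2   2   1   1   2   2   2   0   2   2   2   2   1   2   0   3   1   1   1   0   1]]
1709 [ 7.61609695 13.44687349 14.83645262]
((564.3160400390625, 224.21983337402344), (112.63721466064453, 146.67510986328125), 89.27052307128906)
```

View pics/w3c.png

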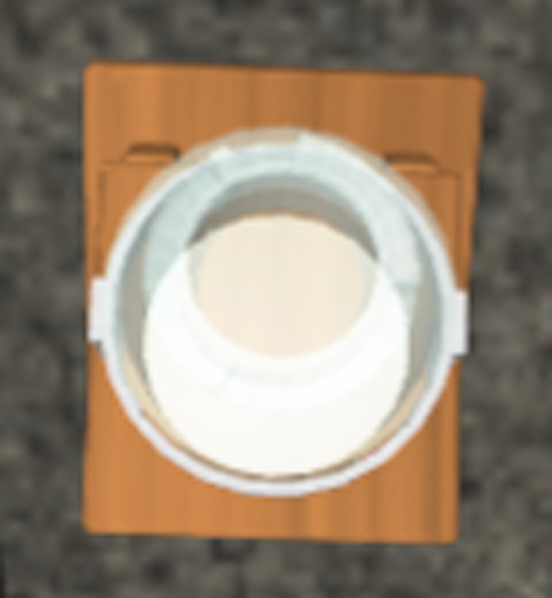

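```bash
cat > jar.py <<'E'
from h import *
import pickle
from scipy.optimize import least_squares
def tilt(yaw,lean=28):
    # stand x dir yaw; axis leans toward -x of the stand
    a=np.radians(yaw); l=np.radians(lean)
    return np.array([-np.sin(l)*np.cos(a),-np.sin(l)*np.sin(a),np.cos(l)])
def analyse(f,roi):
    c=pickle.load(open(f+".pkl","rb")); d=np.load(f+".npy"); W=cloud(c,d)
    u0,v0,u1,v1=roi
    P=W[v0:v1,u0:u1][d[v0:v1,u0:u1]>0].reshape(-1,3)
    P=P[(P[:,2]<170)]
    return P
E
python3 - <<'E'
from jar import *
P=analyse("w3",(255,130,375,262))
S=P[(P[:,2]>6)&(P[:,2]<90)]
S=S[(S[:,0]<700)]
print("stand rect all",cv2.minAreaRect(S[:,:2].astype(np.float32)))
# robust yaw : plane on ledge z 15
# left/right edges by x bins
for s in (1,-1):
    E_=[]
    for x in np.arange(462,592,3):
        q=S[(abs(S[:,0]-x)<1.5)]
        if len(q)>5: E_.append((x,np.sort(s*q[:,1])[-2]*s))
    E_=np.array(E_); k=np.polyfit(E_[:,0],E_[:,1],1)
    for _ in range(5):
        r=abs(E_[:,1]-np.polyval(k,E_[:,0])); k=np.polyfit(E_[r<2][:,0],E_[r<2][:,1],1)
    print(s,k,np.degrees(np.arctan(k[0])),(r<2).sum(),np.polyval(k,530))
# incline plane
B=S[(S[:,2]>50)&(S[:,2]<80)]
A=np.c_[B[:,:2],np.ones(len(B))]; w=np.ones(len(B),bool)
for _ in range(10):
    k=np.linalg.lstsq(A[w],B[w,2],rcond=None)[0]; w=abs(A@k-B[:,2])<2
print("plane",k,w.sum(),"yaw",np.degrees(np.arctan2(k[1],k[0])),"slope",np.degrees(np.arctan(np.hypot(k[0],k[1]))))
F=S[(S[:,2]>10)&(S[:,2]<17)]; print("front",np.percentile(F[:,0],[0.5,1,2,5]))
ax=tilt(0)
E
```

```text
stand rect all ((547.77001953125, 222.67507934570312), (110.21533203125, 111.38654327392578), 87.943115234375)
1 [-1.37069638e-01  3.48326815e+02] -7.804874710144682 22 275.6799065839649
-1 [-5.25299995e-02  1.96877871e+02] -3.006983479932563 25 169.03697082933186
plane [ 4.06422282e-01 -1.44216237e-02 -1.65401292e+02] 1747 yaw -2.0322498659038 slope 22.13049747602291
front [491.11741323 491.39789265 492.1493158  493.26390819]
```

```bash
cat >> jar.py <<'E'
def frame(yaw):
    z=tilt(yaw); y=np.array([-np.sin(np.radians(yaw)),np.cos(np.radians(yaw)),0]); x=np.cross(y,z)
    return np.stack([x,y,z],1)
E
python3 - <<'E'
from jar import *
P=analyse("w3",(255,130,375,262))
F=frame(-2.05)
Q=(P-np.array([509,222.5,140]))@F
m=(Q[:,2]>-45)&(np.hypot(Q[:,0],Q[:,1])<50)&(P[:,2]>80)
Q=Q[m]
h,e=np.histogram(Q[:,2],bins=np.arange(-46,14,2)); print(list(zip(e[:-1].astype(int),h)))
# for slices: circle via extents in x (both), y
for a,b in zip(e[:-1],e[1:]):
    q=Q[(Q[:,2]>=a)&(Q[:,2]<b)]
    if len(q)>15:
        r,cc=0,0
        A=np.c_[2*q[:,:2],np.ones(len(q))]; w=np.ones(len(q),bool)
        for _ in range(8):
            s=np.linalg.lstsq(A[w],(q[w,:2]**2).sum(1),rcond=None)[0]; r=np.sqrt(abs(s[2]+s[:2]@s[:2])); rr=np.hypot(*(q[:,:2]-s[:2]).T)-r; w=abs(rr)<max(2.5,np.median(abs(rr))*2)
        print(int(a),len(q),w.sum(),s[:2].round(1),round(r,1),"res",round(np.std(rr[w]),2))
E
```

```text
[(np.int64(-46), np.int64(2)), (np.int64(-44), np.int64(4)), (np.int64(-42), np.int64(2)), (np.int64(-40), np.int64(4)), (np.int64(-38), np.int64(4)), (np.int64(-36), np.int64(4)), (np.int64(-34), np.int64(3)), (np.int64(-32), np.int64(6)), (np.int64(-30), np.int64(155)), (np.int64(-28), np.int64(386)), (np.int64(-26), np.int64(350)), (np.int64(-24), np.int64(367)), (np.int64(-22), np.int64(448)), (np.int64(-20), np.int64(52)), (np.int64(-18), np.int64(31)), (np.int64(-16), np.int64(29)), (np.int64(-14), np.int64(41)), (np.int64(-12), np.int64(43)), (np.int64(-10), np.int64(43)), (np.int64(-8), np.int64(191)), (np.int64(-6), np.int64(116)), (np.int64(-4), np.int64(237)), (np.int64(-2), np.int64(344)), (np.int64(0), np.int64(236)), (np.int64(2), np.int64(275)), (np.int64(4), np.int64(253)), (np.int64(6), np.int64(1)), (np.int64(8), np.int64(0)), (np.int64(10), np.int64(0))]
-30 155 155 [1.8 1.9] 35.7 res 0.41
-28 386 385 [1.9 1.8] 34.6 res 0.76
-26 350 350 [1.9 1.8] 32.8 res 0.83
-24 367 352 [1.8 1.8] 30.8 res 0.98
-22 448 426 [1.  1.8] 28.5 res 1.29
-20 52 43 [7.8 2.8] 21.3 res 1.21
-18 31 31 [1.9 1.8] 16.5 res 0.21
-16 29 28 [1.9 1.8] 16.5 res 0.2
-14 41 40 [6.1 1.4] 20.0 res 1.04
-12 43 39 [6.6 0.6] 20.6 res 0.94
-10 43 39 [6.8 2. ] 21.1 res 0.85
-8 191 146 [1.4 1.8] 23.8 res 1.2
-6 116 87 [6.  3.3] 20.5 res 1.28
-4 237 192 [1.7 1.9] 23.6 res 1.36
-2 344 296 [1.8 1.9] 23.3 res 1.37
0 236 191 [1.6 2. ] 23.0 res 1.5
2 275 273 [2.1 1.9] 18.9 res 1.02
4 253 253 [2.1 1.8] 18.6 res 0.78
```

Run:
```python
from jar import *
P=analyse("w3",(255,130,375,262))
F=frame(-2.05); O=np.array([509,222.5,140])+F@[1.9,1.85,0]
Q=(P-O)@F; r=np.hypot(Q[:,0],Q[:,1]); a=np.degrees(np.arctan2(Q[:,1],Q[:,0]))
print(O)
m=(r<21.5)&(r>17)&(Q[:,2]>1)&(Q[:,2]<10); print("rim",np.percentile(Q[m,2],[5,25,50,75,95]))
for s in np.arange(-180,180,45):
    k=m&(a>=s)&(a<s+45); print(s,k.sum(),np.median(Q[k,2]).round(2),end="; ")
print()
for s in np.arange(-180,180,10):
    k=(r>22.3)&(r<27)&(Q[:,2]>-14)&(a>=s)&(a<s+10)
    k2=(r>22.3)&(r<28)&(Q[:,2]<-14)&(Q[:,2]>-26)&(a>=s)&(a<s+10)
    print(s,k.sum(),k2.sum(),np.percentile(Q[k,2],[0,25,50,75,100]).round(1) if k.sum() else "", np.median(r[k]).round(1) if k.sum() else "", "sh",np.percentile(Q[k2,2],[0,50,100]).round(1) if k2.sum() else "")
```

```text
[510.74270424 224.2888055  140.89199597]
rim [1.81574088 3.27624134 3.88625409 4.38187128 5.18461508]
-180 74 3.73; -135 71 4.06; -90 65 3.98; -45 73 3.7; 0 72 4.08; 45 68 3.84; 90 66 4.04; 135 74 3.83; 
-180 11 0 [-7.6 -6.9 -6.5 -6.2 -5.9] 24.4 sh 
-170 13 0 [-7.8 -6.8 -6.7 -6.2 -6. ] 24.4 sh 
-160 12 0 [-7.2 -6.7 -1.2 -0.1  1.4] 24.1 sh 
-150 21 0 [-4.8 -4.  -3.2 -0.6  1.1] 23.6 sh 
-140 17 0 [-4.2 -4.  -3.4 -2.7 -2. ] 24.0 sh 
-130 17 0 [-4.1 -3.3 -2.9 -2.3 -1.9] 23.9 sh 
-120 18 0 [-3.5 -2.8 -2.2 -1.8 -1. ] 24.0 sh 
-110 17 0 [-2.5 -1.7 -1.4 -1.2 -0.6] 24.0 sh 
-100 20 2 [-1.9 -1.2 -0.8 -0.2  0.3] 23.9 sh [-21.5 -21.4 -21.3]
-90 17 6 [-1.  -0.4 -0.1  0.3  1. ] 24.0 sh [-21.7 -21.5 -20.2]
-80 18 9 [-0.7 -0.1  0.1  0.6  1.8] 23.9 sh [-21.7 -21.1 -20.3]
-70 24 13 [-8.7 -7.1 -2.2  0.7  1.6] 24.1 sh [-21.8 -20.9 -19.9]
-60 19 14 [-9.2 -7.1 -6.8 -6.4 -5.2] 24.0 sh [-21.7 -20.9 -19.4]
-50 20 15 [-9.3 -7.  -6.4 -6.  -5.3] 24.1 sh [-22.5 -20.7 -19.4]
-40 18 19 [-7.4 -6.6 -1.6  0.1  1.5] 24.0 sh [-22.1 -20.9 -19.8]
-30 27 16 [-11.5  -4.6  -3.4  -0.4   1.5] 24.4 sh [-21.4 -20.5 -14.2]
-20 2
[... 444 characters left out ...]
9 sh [-22.4 -20.9 -19.5]
50 14 15 [-7.6 -0.3  0.2  1.3  2.2] 24.3 sh [-21.8 -20.8 -20.1]
60 18 14 [-7.7 -7.  -6.4 -6.1 -5.4] 24.0 sh [-21.8 -20.7 -19.5]
70 18 8 [-8.  -7.1 -6.4 -5.9 -5.2] 24.2 sh [-22.1 -21.1 -20.7]
80 25 7 [-7.5 -6.8 -4.7  0.1  1.2] 24.0 sh [-21.6 -21.  -20.6]
90 13 2 [-4.6 -0.9 -0.2  0.1  1.7] 24.1 sh [-21.9 -21.7 -21.6]
100 19 0 [-4.9 -4.1 -3.3 -3.  -2.1] 23.9 sh 
110 18 0 [-3.8 -3.2 -2.3 -2.1 -1.4] 24.0 sh 
120 16 0 [-3.8 -2.4 -1.9 -1.6 -1. ] 24.0 sh 
130 19 0 [-2.7 -2.  -1.7 -1.3 -0.1] 24.2 sh 
140 19 0 [-2.1 -1.3 -0.9 -0.4  0.7] 24.2 sh 
150 17 0 [-2.2 -0.9 -0.5  0.   1. ] 24.0 sh 
160 19 0 [-0.8  0.2  0.5  1.   1.6] 24.0 sh 
170 14 0 [-7.7 -5.   0.2  0.5  1.5] 24.2 sh
```

Run:
```python
from jar import *
print(bot.grip_depth)
M=np.array([510.74,224.29,140.89])+4.2*tilt(-2.05); print("mouth",M)
F=frame(-2.05)
for ph in range(0,360,30):
    a=np.radians(ph); y=F@[np.cos(a),np.sin(a),0]; z=-F[:,2]; x=np.cross(y,z); R=np.stack([x,y,z],1)
    q=bot.solve_ik(M+F[:,2]*0,R); print(ph,None if q is None else np.round(q,0))
t,A=camtool(); R=down(111); tgt=np.array([457.8,-203.3,20.]); cp=tgt-(R@A[:,2])*270; p=cp-R@t
bot.move_to(p,R)
p,d,c=cam("wrist"); cv2.imwrite("pics/w4.png",p); np.save("w4.npy",d); pickle.dump(c,open("w4.pkl","wb"))
print([(round(r["conf"],2),[int(v) for v in r["bbox"]]) for r in bot.look_for("wrist","lid")])
W=cloud(c,d)
u,v=proj(c,tgt).round().astype(int); print(u,v)
m=np.zeros(d.shape,bool); m[v-45:v+45,u-45:u+45]=1; m&=(W[...,2]>17)&(W[...,2]<29)&(np.hypot(W[...,0]-457.8,W[...,1]+203.3)<36)&(d>0)
P=W[m]; print(P.mean(0),np.percentile(P[:,2],[5,50,95]),cv2.minEnclosingCircle(P[:,:2].astype(np.float32)),cv2.minAreaRect(P[:,:2].astype(np.float32)))
cv2.imwrite("pics/w4c.png",cv2.resize(p[v-90:v+90,u-90:u+90],None,fx=3,fy=3)); print(bot.get_time())
```

```text
18.700000000000003
mouth [508.76948139 224.36053378 144.59837989]
0 [ 32.   5. -33.  28. -15. 121.]
30 [ 32.   5. -33.  28. -15.  91.]
60 [ 32.   5. -33.  28. -15.  61.]
90 [ 32.   5. -33.  28. -15.  31.]
120 [ 32.   5. -33.  28. -15.   1.]
150 [ 32.   5. -33.  28. -15. -29.]
180 [ 32.   5. -33.  28. -15. -59.]
210 [ 32.   5. -33.  28. -15. -89.]
240 [  32.    5.  -33.   28.  -15. -119.]
270 [  32.    5.  -33.   28.  -15. -149.]
300 [  32.    5.  -33.   28.  -15. -179.]
330 [ 32.   5. -33.  28. -15. 151.]
[(0.94, [412, 159, 484, 225]), (0.82, [286, 165, 347, 225]), (0.68, [149, 149, 221, 213])]
316 199
[ 456.29925135 -203.67049337   23.43717612] [21.85391322 23.56592354 24.69169427] ((458.0531921386719, -202.7914581298828), 30.400325775146484) ((457.6720275878906, -202.8693389892578), (59.28850555419922, 59.46966552734375), 38.64149856567383)
13.675
```

View pics/w4c.png

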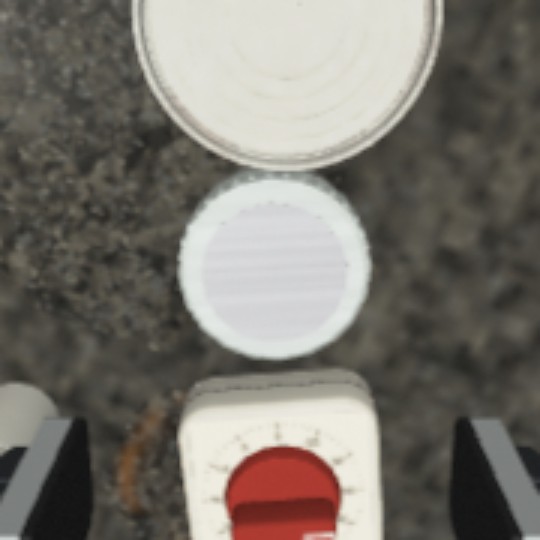

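Run:
```python
from jar import *
R=down(111)
bot.grip(85)
bot.move_to([457.8,-202.8,60],R)
bot.line_to([457.8,-202.8,-2],velocity=100)
print(bot.get_ft_force())
bot.grip(50,60); print(bot.get_gripper_width(),bot.get_position(),bot.get_ft_force())
bot.line_to([457.8,-202.8,120],velocity=150)
print(bot.get_gripper_width(),bot.get_ft_force())
p,d,c=cam("wrist"); cv2.imwrite("pics/w5.png",p); np.save("w5.npy",d); pickle.dump((c,bot.get_position(),bot.get_tool_rot()),open("w5.pkl","wb"))
print(bot.get_time())
```

```text
[ 0.38319062 -0.5148082   0.28420742]
58.75183276385734 [ 458.34919312 -203.0410787    -0.6691057 ] [-2.76662244  0.40998469 12.53171284]
58.3924283968921 [ 0.46875191 -0.20883012 -1.47512521]
16.575
```

View pics/w5.png

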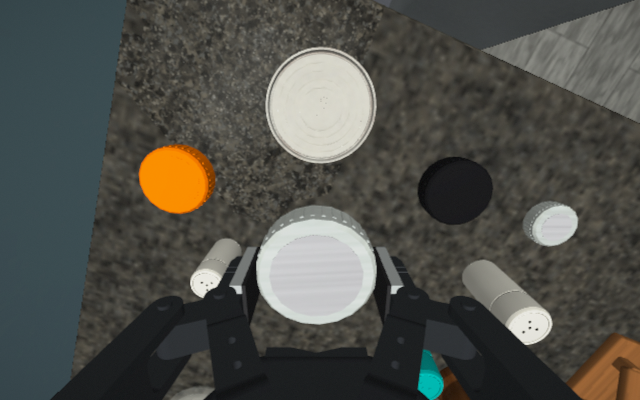

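```bash
cat >> jar.py <<'E'
def lid_in_tool(c,d,p,R):
    R=np.array(R); T=(cloud(c,d)-np.array(p))@R   # tool frame
    m=(d>0)&(d<260)&(np.hypot(T[...,0],T[...,1])<40)&(T[...,2]<-12)&(T[...,2]>-34)
    m[:, :235]=0; m[:,400:]=0; m[340:]=0
    Q=T[m]; A=np.c_[Q[:,:2],np.ones(len(Q))]; w=np.ones(len(Q),bool)
    for _ in range(15):
        k=np.linalg.lstsq(A[w],Q[w,2],rcond=None)[0]; w=abs(A@k-Q[:,2])<1.5
    q=Q[w&(abs(Q[:,1])<29)]
    # circle through outer edge points of top disc (bins by angle)
    c0=np.array(cv2.minEnclosingCircle(q[:,:2].astype(np.float32))[0])
    ed=[]
    a=np.degrees(np.arctan2(q[:,1]-c0[1],q[:,0]-c0[0])); r=np.hypot(*(q[:,:2]-c0).T)
    for s in range(-180,180,10):
        kk=(a>=s)&(a<s+10)
        if kk.sum()>3: j=np.where(kk)[0][np.argsort(r[kk])[-2]]; ed.append(q[j,:2])
    ed=np.array(ed)
    return k,w.sum(),c0,(ed[:,0].min(),ed[:,0].max(),ed[:,1].min(),ed[:,1].max())
E
python3 - <<'E'
from jar import *
c,p,R=pickle.load(open("w5.pkl","rb")); d=np.load("w5.npy")
print(lid_in_tool(c,d,p,R))
E
```

```text
(array([ 4.21043189e-03,  7.13449981e-04, -2.43870749e+01]), np.int64(9779), array([0.78429496, 0.84544402]), (np.float64(-28.330007757910874), np.float64(30.349211817391623), np.float64(-28.950351273783145), np.float64(28.678706393045502)))
```

```bash
cat >> jar.py <<'E'
F=frame(-2.05)
def toolR(ph):
    a=np.radians(ph); y=F@[np.cos(a),np.sin(a),0]; z=-F[:,2]; x=np.cross(y,z); return np.stack([x,y,z],1)
M0=np.array([508.77,224.36,144.6])
E
python3 - <<'E'
from jar import *
bot.line_to([457.8,-202.8,200],velocity=250)
R=toolR(90)
bot.move_to(M0+F[:,2]*130,R)
p,d,c=cam("wrist"); cv2.imwrite("pics/w6.png",p); np.save("w6.npy",d); po,Ro=bot.get_position(),bot.get_tool_rot(); pickle.dump((c,po,Ro),open("w6.pkl","wb"))
print(lid_in_tool(c,d,po,Ro)); print(po-(M0+F[:,2]*130),np.abs(Ro-R).max(),bot.get_ft_force(),bot.get_wrist_torque(),bot.get_q(),bot.get_time())
E
```

```text
(array([ 3.12474196e-03, -2.36733993e-04, -2.34625056e+01]), np.int64(9769), array([0.41514716, 0.74501652]), (np.float64(-28.457547824721825), np.float64(30.071163909613805), np.float64(-28.718803766179377), np.float64(28.866021122273366)))
[ 0.29685273 -0.63558731 -0.42292694] 0.0011247000295387943 [ 0.00102435 -0.70619663 -0.4432352 ] [ 0.00750984  0.51273415 -0.02368434] [ 37.24707802  -5.29023067 -24.49115195  48.50936384 -17.32624976
  35.89005277] 18.6917
```

View pics/w6.png

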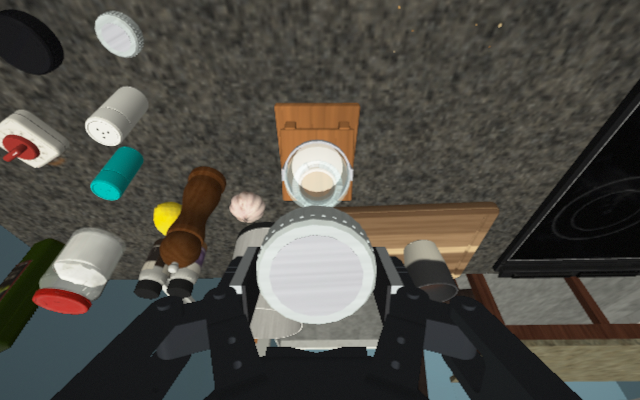

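Run:
```python
from jar import *
c,p,R=pickle.load(open("w6.pkl","rb")); d=np.load("w6.npy"); R=np.array(R)
T=(cloud(c,d)-np.array(p))@R
P=T[130:215,270:365][d[130:215,270:365]>0]
# nominal mouth in tool frame
m0=R.T@(M0-np.array(p)); print("nominal mouth",m0, "axis", R.T@F[:,2])
Q=P-m0; Q[:,2]*=-1  # up
r=np.hypot(Q[:,0],Q[:,1]); k=(r<50)&(Q[:,2]>-50)&(Q[:,2]<12); Q=Q[k]
for a,b in [(-34,-32),(-32,-30),(-30,-28),(-28,-26),(-12,-8),(-8,-4),(-4,-2),(-2,0),(0,2),(2,4)]:
    q=Q[(Q[:,2]>=a)&(Q[:,2]<b)]
    if len(q)<15: continue
    A=np.c_[2*q[:,:2],np.ones(len(q))]; w=np.ones(len(q),bool)
    for _ in range(8):
        s=np.linalg.lstsq(A[w],(q[w,:2]**2).sum(1),rcond=None)[0]; rr0=np.sqrt(abs(s[2]+s[:2]@s[:2])); rr=np.hypot(*(q[:,:2]-s[:2]).T)-rr0; w=abs(rr)<max(2.,np.median(abs(rr))*2)
    print(a,len(q),w.sum(),s[:2].round(1),round(rr0,1),round(np.std(rr[w]),2))
r=np.hypot(Q[:,0],Q[:,1]); m=(r>16)&(r<22)&(Q[:,2]>-4); print("rim",m.sum(),np.percentile(Q[m,2],[5,25,50,75,95]))
a=np.degrees(np.arctan2(Q[:,1],Q[:,0]))
for s in range(-180,180,45):
    kk=m&(a>=s)&(a<s+45); print(s,kk.sum(),np.median(Q[kk,2]).round(2) if kk.sum() else "",end="; ")
```

```text
nominal mouth [-1.17777083e-02  7.73298480e-01  1.29475853e+02] axis [ 7.36837617e-04 -1.14892795e-03 -9.99999069e-01]
-34 118 118 [-0.2 -0.1] 35.8 0.49
-32 258 258 [0. 0.] 34.6 0.75
-30 249 245 [-0.  -0.1] 32.7 0.79
-28 278 241 [ 0.  -0.2] 30.8 0.88
-12 232 225 [1.8 0.6] 21.9 2.73
-8 372 277 [ 4.2 -0.5] 21.1 1.32
-4 155 129 [-0.3 -0.2] 22.8 1.44
-2 204 199 [ 0.8 -0.1] 18.9 0.9
0 161 161 [ 0.2 -0.1] 18.5 0.8
rim 432 [-3.62389656 -1.11722981 -0.27783133  0.3552386   1.09787308]
-180 44 -0.53; -135 57 -0.36; -90 50 -0.0; -45 60 -0.19; 0 71 -0.33; 45 53 -0.28; 90 51 -0.09; 135 46 -0.46;
```

```bash
cat >> jar.py <<'E'
C0=M0+F[:,2]*130
R90=toolR(90)
off=R90@np.array([-0.8,0.58,0])
def cmd(h,lat=(0,0)): # commanded TCP for nominal lid height h above the rim
    return C0+off+F[:,2]*(h-130.5)+F[:,0]*lat[0]+F[:,1]*lat[1]
def st(tag):
    f=np.array(bot.get_ft_force())@F; p=(np.array(bot.get_position())-cmd(0))@F; t=np.array(bot.get_wrist_torque())@F
    print(tag,"t%.2f"%bot.get_time(),"f",f.round(1),"p",p.round(2),"tq",t.round(2)); return f,p
E
python3 - <<'E'
from jar import *
st("a"); bot.line_to(cmd(25),frame=R90,velocity=150); st("25")
bot.line_to(cmd(3),velocity=60); st("3")
for h in (0,-3,-5):
    bot.line_to(cmd(h),velocity=40); f,_=st(h)
    if f[2]>6 or np.hypot(f[0],f[1])>8: break
p,d,c=cam("wrist"); cv2.imwrite("pics/w7.png",p); cv2.imwrite("pics/s7.png",bot.camera("scene")[0])
E
```

```text
a t18.69 f [-0.2 -0.7 -0.4] p [ -0.72  -1.2  129.98] tq [-0.02  0.51 -0.02]
25 t19.54 f [-0.6  0.8 -0.5] p [ 0.46 -0.08 25.35] tq [0.01 0.47 0.06]
3 t20.06 f [-0.1 -0.1  0.1] p [-0.34 -0.17  2.67] tq [0.02 0.48 0.02]
0 t20.31 f [-1.5 -0.   0.3] p [-0.01 -0.   -0.02] tq [-0.01  0.47 -0.02]
-3 t20.56 f [-0.7 -0.6 -0.3] p [-0.1  -0.05 -3.12] tq [-0.    0.49 -0.02]
-5 t20.81 f [-0.9 -0.3 -1. ] p [-0.08 -0.06 -5.1 ] tq [-0.03  0.53  0.01]
```

View pics/w7.png

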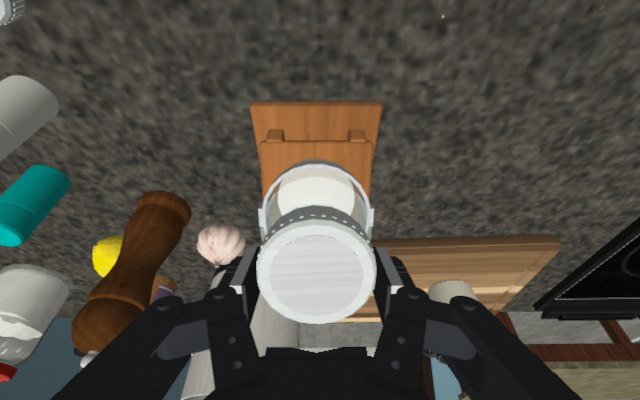

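Run:
```python
from jar import *
L=(0.05,-0.5)
for h in np.arange(-6,-15.6,-1):
    bot.line_to(cmd(h,L),velocity=25); f,_=st(h)
    if f[2]>3 or np.hypot(f[0],f[1])>8: break
```

```text
-6.0 t21.16 f [-0.3  0.1 -0.6] p [ 0.   -0.54 -6.03] tq [-0.    0.52 -0.01]
-7.0 t21.41 f [-0.1 -0.  -0.8] p [ 0.01 -0.5  -7.06] tq [0.05 0.6  0.02]
-8.0 t21.66 f [-0.8  1.  -1. ] p [-0.13 -0.42 -8.09] tq [0.2 0.7 0. ]
-9.0 t21.91 f [-1.6  2.9 -0.4] p [-0.13 -0.35 -9.07] tq [0.39 0.8  0.07]
-10.0 t22.16 f [-1.3  2.9 -0.4] p [ -0.1   -0.32 -10.04] tq [0.58 0.94 0.09]
-11.0 t22.41 f [-2.8  2.3 -0.9] p [ -0.1   -0.5  -11.12] tq [0.6  0.96 0.13]
-12.0 t22.66 f [-0.9  1.8 -2.7] p [  0.04  -0.81 -12.2 ] tq [ 0.22  0.73 -0.05]
-13.0 t22.91 f [-1.6  0.2 -1.2] p [  0.03  -0.72 -13.05] tq [ 0.11  0.82 -0.04]
-14.0 t23.16 f [-2.1  0.3  0.2] p [  0.07  -0.6  -14.03] tq [ 0.02  0.79 -0.02]
-15.0 t23.41 f [-3.2 -1.   8. ] p [  0.12  -0.51 -14.65] tq [-0.13  1.1  -0.04]
```

Run:
```python
from jar import *
p,d,c=cam("wrist"); cv2.imwrite("pics/w8.png",p); np.save("w8.npy",d); po,Ro=bot.get_position(),bot.get_tool_rot(); pickle.dump((c,po,Ro),open("w8.pkl","wb"))
print(lid_in_tool(c,d,po,Ro),bot.get_gripper_width(),bot.get_time())
cv2.imwrite("pics/w8c.png",cv2.resize(p[130:340,210:420],None,fx=2.8,fy=2.8))
```

```text
(array([ 2.78532397e-03, -8.05707078e-04, -2.34396464e+01]), np.int64(9796), array([0.13082862, 0.79911447]), (np.float64(-28.71998037695275), np.float64(29.612193341121692), np.float64(-28.88002372491845), np.float64(28.9655486177532))) 58.5025600115001 23.4583
```

View pics/w8c.png

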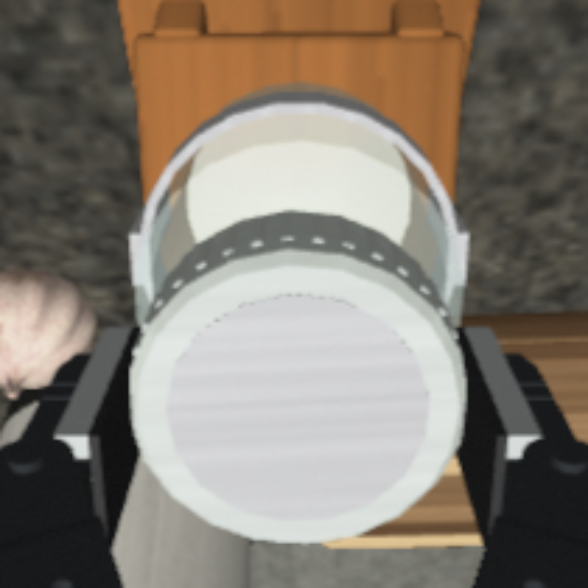

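```bash
cat >> jar.py <<'E'
def turn(ph0,phs,h,L,tq_stop=1.0,ff=None,target=3.0):
    for ph in phs:
        R=toolR(ph)
        if ff: h-=ff(ph)
        bot.line_to(cmd(h,L),frame=R,velocity=25); f,p=st("ph%.0f h%.2f"%(ph,h))
        tq=np.array(bot.get_wrist_torque())@F[:,2]
        if abs(tq)>tq_stop or abs(f[2])>25 or np.hypot(f[0],f[1])>20: print("stop",tq); break
        h+=np.clip((f[2]-target)/23*0.7,-0.7,0.7)
    return ph,h
E
python3 - <<'E'
from jar import *
L=(0.05,-0.5)
ph,h=turn(90,[84,78,70,62],-14.8,L)
E
```

```text
ph84 h-14.80 t23.72 f [-2.5 -0.3  6.5] p [  0.05  -0.43 -14.61] tq [-0.07  1.08 -0.14]
ph78 h-14.69 t23.98 f [-3.4 -2.   5.8] p [ -0.03  -0.51 -14.62] tq [-0.24  1.12 -0.11]
ph70 h-14.61 t24.27 f [-1.8 -0.8  0.5] p [ -0.06  -0.54 -14.75] tq [-0.18  0.9  -0.08]
ph62 h-14.69 t24.56 f [-3.   0.6 -0.6] p [ -0.26  -0.43 -14.88] tq [ 0.02  0.99 -0.03]
```

Run:
```python
from jar import *
L=(0.0,-0.5)
ph,h=turn(62,[54,46,38,30,22,14],-15.2,L,ff=lambda p:0.45,target=2)
print(ph,h)
```

```text
ph54 h-15.65 t24.85 f [-3.9 -1.2  0.1] p [ -0.38  -0.61 -15.77] tq [-0.18  1.08 -0.09]
ph46 h-16.16 t25.14 f [-4.4 -1.4  0.4] p [ -0.47  -0.63 -16.27] tq [-0.38  1.3   0.02]
ph38 h-16.66 t25.43 f [-5.  -2.2 -0.1] p [ -0.67  -0.81 -16.8 ] tq [-0.44  1.44 -0.09]
ph30 h-17.17 t25.73 f [-4.6 -2.4  0.9] p [ -0.82  -0.94 -17.36] tq [-0.57  1.46  0.01]
ph22 h-17.66 t26.02 f [-5.7 -2.   1.2] p [ -1.06  -1.03 -17.87] tq [-0.56  1.55 -0.02]
ph14 h-18.13 t26.31 f [-5.6 -3.   1.8] p [ -1.24  -1.15 -18.41] tq [-0.61  1.69 -0.03]
14 -18.135528516694432
```

Run:
```python
from jar import *
L=(-0.9,-0.9)
ph,h=turn(14,[8,3,-2,-7,-12,-17,-22,-27],-18.0,L,tq_stop=0.8,ff=lambda p:0.3,target=2)
print(ph,h)
```

```text
ph8 h-18.30 t26.57 f [-5.1 -2.2 -0.2] p [ -2.01  -1.33 -18.55] tq [-0.44  1.55  0.14]
ph3 h-18.67 t26.82 f [-8.3 -1.4  2.7] p [ -2.61  -1.01 -18.82] tq [-0.18  1.93  1.03]
stop 1.0275645994110956
3 -18.666681474759137
```

Run:
```python
from jar import *
L=(-0.9,-0.9)
turn(3,[0,-4],-18.7,L,tq_stop=1.8,target=2)
p,d,c=cam("wrist"); cv2.imwrite("pics/w9.png",p); po,Ro=bot.get_position(),bot.get_tool_rot()
print(lid_in_tool(c,d,po,Ro),bot.get_gripper_width(),bot.get_time())
```

```text
ph0 h-18.70 t27.07 f [-9.6  4.5  1.3] p [ -2.66   0.27 -18.75] tq [1.   2.27 1.1 ]
ph-4 h-18.72 t27.32 f [-8.8  3.4  2.4] p [ -2.6    0.08 -18.77] tq [0.85 2.2  1.37]
(array([ 6.76767146e-03,  6.36180072e-04, -2.35004202e+01]), np.int64(9660), array([0.43836984, 0.07005509]), (np.float64(-29.08529247433976), np.float64(29.82457126626462), np.float64(-28.65215522979089), np.float64(28.996970903972894))) 58.444899978385514 27.3667
```

View pics/w9.png

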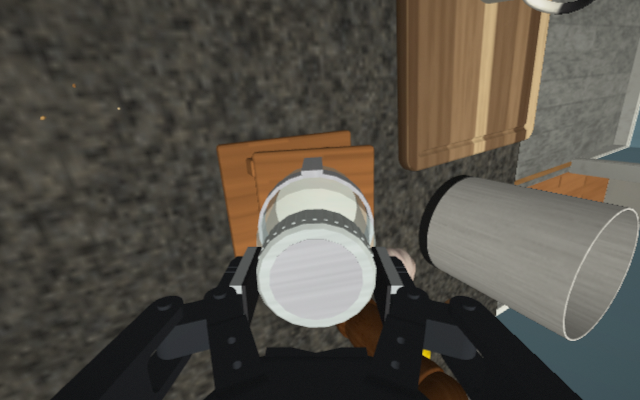

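Run:
```python
from jar import *
R=toolR(2)
bot.line_to(cmd(-18.6,(-2.4,-0.2)),frame=R,velocity=25); st("relax")
bot.grip(85); st("open")
bot.line_to(cmd(40,(-2.4,-0.2)),velocity=80); st("up")
bot.line_to(cmd(130,(0,0)),frame=R90,velocity=150)
p,d,c=cam("wrist"); cv2.imwrite("pics/w10.png",p); np.save("w10.npy",d); po,Ro=bot.get_position(),bot.get_tool_rot(); pickle.dump((c,po,Ro),open("w10.pkl","wb"))
cv2.imwrite("pics/s10.png",bot.camera("scene")[0]); st("end")
W=cloud(c,d); Q=(W-M0)@F
m=(d>0)&(np.hypot(Q[...,0],Q[...,1])<27)&(Q[...,2]>-5)&(Q[...,2]<15)
q=Q[m]; k=np.linalg.lstsq(np.c_[q[:,:2],np.ones(len(q))],q[:,2],rcond=None)[0]; print(k,len(q),np.percentile(q[:,2],[5,50,95]),"tilt deg",np.degrees(np.hypot(k[0],k[1])))
m=(d>0)&(np.hypot(Q[...,0],Q[...,1])<35)&(Q[...,2]>-1)&(Q[...,2]<15); print(cv2.minEnclosingCircle(Q[m][:,:2].astype(np.float32)))
```

```text
relax t27.62 f [-2.8  1.6 -0.7] p [ -1.98   0.36 -18.44] tq [0.27 0.97 0.08]
open t28.01 f [0.6 0.1 0.6] p [ -1.97  -0.21 -18.51] tq [ 0.01  0.44 -0.02]
up t28.89 f [ 0.4 -0.3 -0.1] p [-2.64 -0.29 39.74] tq [-0.02  0.44 -0.  ]
end t30.68 f [-0.3  0.7 -1.1] p [-1.4000e-01 -7.0000e-02  1.2977e+02] tq [-0.02  0.43 -0.04]
[1.47246907e-03 1.53076869e-03 4.39156329e+00] 2309 [3.2790587  4.39643947 5.52866321] tilt deg 0.12169680142828482
((-0.5059958696365356, -0.4487805664539337), 30.436946868896484)
```

View pics/w10.png

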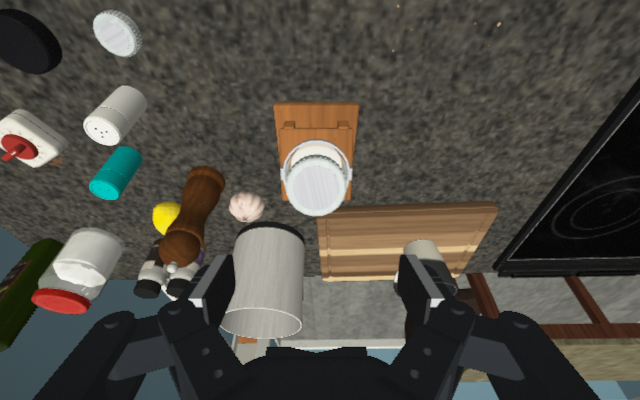

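View pics/s10.png

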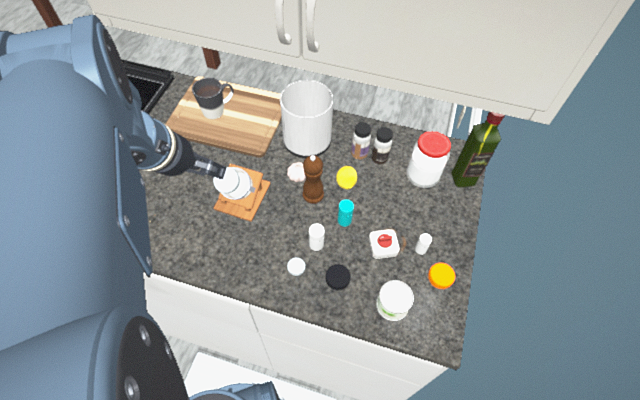

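Run:
```python
from jar import *
R=toolR(45); L=(-1.3,-0.5)
bot.move_to(cmd(40,L),R)
bot.line_to(cmd(-18.3,L),velocity=80); st("down")
bot.grip(50,100); st("closed"); print(bot.get_gripper_width())
h=-18.3
for ph in (42,39,36,33,30):
    bot.line_to(cmd(h,L),frame=toolR(ph),velocity=25); f,p=st(ph)
    tq=np.array(bot.get_wrist_torque())@F[:,2]
    if tq>2: break
R=np.array(bot.get_tool_rot()); y=F.T@R[:,1]; print("actual phi",np.degrees(np.arctan2(y[1],y[0])))
```

```text
down t32.27 f [-0.  -0.2  0.7] p [ -1.03  -0.37 -17.99] tq [ 0.06  0.42 -0.  ]
closed t32.66 f [-2.9 -2.1 12.5] p [ -0.95  -0.33 -17.31] tq [-0.35  0.88  0.01]
57.31918119931286
42 t32.91 f [-0.5 -3.4 12.6] p [ -1.09  -0.82 -17.43] tq [-0.76  0.77  0.46]
39 t33.16 f [ 0.5 -4.7 11.4] p [ -1.28  -1.24 -17.51] tq [-1.17  0.58  1.54]
36 t33.41 f [-1.4 -3.8 10.8] p [ -2.15  -1.08 -17.74] tq [-0.79  1.2   1.38]
33 t33.66 f [-1.5 -5.4 11.3] p [ -1.99  -1.53 -17.67] tq [-1.11  0.9   1.82]
30 t33.91 f [  0.6 -11.1  10.4] p [ -1.52  -2.43 -17.72] tq [-1.96  0.28  1.79]
actual phi 30.10412538739036
```

Run:
```python
from jar import *
L=(-1.6,-1.5)
bot.line_to(cmd(-18,L),frame=toolR(35),velocity=25); st("relax")
bot.grip(85); st("open")
bot.line_to(cmd(40,L),velocity=80)
bot.line_to(cmd(130,(0,0)),frame=R90,velocity=150); bot.sleep(0.3)
p,d,c=cam("wrist"); cv2.imwrite("pics/w11.png",p)
W=cloud(c,d); Q=(W-M0)@F
m=(d>0)&(np.hypot(Q[...,0],Q[...,1])<27)&(Q[...,2]>-5)&(Q[...,2]<15)
q=Q[m]; k=np.linalg.lstsq(np.c_[q[:,:2],np.ones(len(q))],q[:,2],rcond=None)[0]; print(k,"tilt deg",np.degrees(np.hypot(k[0],k[1])))
m=(d>0)&(Q[...,2]<-27)&(Q[...,2]>-34)&(np.hypot(Q[...,0],Q[...,1])<38)&(np.hypot(Q[...,0],Q[...,1])>33); print("shoulder",np.median(Q[m][:,2]),m.sum())
c6,p6,R6=pickle.load(open("w6.pkl","rb")); d6=np.load("w6.npy"); Q6=(cloud(c6,d6)-M0)@F
m=(d6>0)&(np.hypot(Q6[...,0],Q6[...,1])<20.2)&(np.hypot(Q6[...,0],Q6[...,1])>17.5)&(Q6[...,2]>-3)&(Q6[...,2]<4); print("rim w6",np.percentile(Q6[m][:,2],[25,50,75,90]))
pt,dt,ct=cam("top"); Wt=cloud(ct,dt)
d0=np.load("top0.npy")
cv2.imwrite("pics/t11.png",cv2.resize(pt[120:300,200:470],None,fx=2.9,fy=2.9)); print(bot.get_time(),bot.get_ft_force())
```

```text
relax t34.16 f [-0.6 -5.8  9.7] p [ -1.3   -2.36 -17.3 ] tq [-1.08  0.54  0.14]
open t34.55 f [-0.2  0.6 -0.3] p [ -1.63  -1.36 -18.01] tq [0.01 0.42 0.03]
[2.42119437e-03 2.35151845e-04 4.39816455e+00] tilt deg 0.13937695741180509
shoulder -31.139687753103733 370
rim w6 [-0.48183858 -0.05368608  0.50195747  0.85338613]
36.9333 [ 0.06426736 -0.62525007 -0.4283815 ]
```

View pics/t11.png

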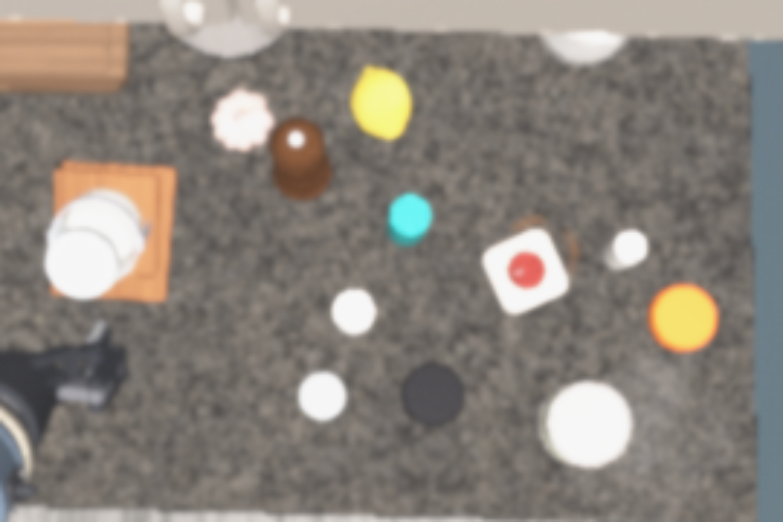

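```bash
python3 -c "
from plant import bot
print(bot.get_time(),bot.sign_off())"
```

```text
the job is handed in; nothing more can be done
36.9333 None
```

The salt shaker is off the lid and stands upright on the worktop at about (480, -10). The lid is screwed onto the jar and turned to its stop. I handed the job in at 36.9 s.

**What happened:** The lid dropped through the thread gaps on the first push, so no search turn was needed. I then tightened it about 87° clockwise. It sank about 4.2 mm, and the turning torque jumped from near 0 to over 1 N m.

**Last checks:**
- **Tightness:** I gripped the lid again and tried to tighten it further. The torque rose to about 1.8 N m, the jaws then slipped, and the lid's height did not change.
- **Squareness:** The lid is square to the jar's axis within 0.2°.
- **Depth:** The camera depth puts the open edge about 17.6 mm below the rim, against 18.0 mm at the stop and a 17.0 mm limit. The difference is within the camera's error.
- **Other objects:** The small lid, tin, timer, pepper mill, garlic and lemon look unmoved in the last top-camera picture. I judged this by eye and did not measure it.
- **Contact:** The gripper is clear of everything.

**One reading I did not settle:** The tool drifted sideways by about 2.6 mm during tightening, with up to about 10 N of side force. I put this down to the lid sitting slightly off-centre in the jaws.

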